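Prop up the display bin and fill it from the banding machine

ROBOT

A 6-joint arm with a two-finger parallel gripper is mounted at the origin on the work surface. World frame = base frame: x ahead of the robot, y to its left, z up, the work surface at z = 0. Lengths are in mm, angles in rad, forces in N, time in s.
With the tool pointing down it reaches from about 250 to 850 mm from the base axis. Payload 12.5 kg.
Tool frame: the origin (TCP) lies on the centre line of the jaws, within the pads' length; the fingertips stand 25 mm ahead of it and the grasp point (between the pads) lies 6 mm ahead of it (bot.tip_extent is the distance from the TCP to the fingertips, in mm); z points along the fingers, y is the direction in which the jaws open and shut (so a half turn about z gives the same grasp; the last joint's range is limited). The gripper opens to 93 mm and grips with 3 to 60 N. Pads are 15 mm wide; open, the fingers measure 128 mm over their backs; the gripper's body (75 mm by 188 mm) begins 65 mm behind the grasp point.
Start: joints at [1.22, 0.351, 1.652, -0, 1.139, -0.085], TCP at [144.443, 530.679, 243.633] pointing down, gripper open.
Joint ranges: [-2.75, 2.75], [-0.79, 2.1], [0.01, 2.65], [-1.57, 4.71], [0.07, 3.14], [-2.87, 2.87]. Speed limits (rad/s): [2.22, 2.22, 2.79, 3.14, 3.14, 3.14].

INTERFACE

Orientations are given as a unit quaternion [w, x, y, z].
In Python, from cell import bot, snapshot, get_calibration gives the robot as it stands.
- The arm moves only by the shell command python3 -m handwheel 'ROWS' [FORCE]. ROWS is JSON, a list that holds one entry, the list of rows, each a list of 7 numbers: the opening, from 0 (shut) to 1 (fully open), then the shift along the tool's x, y, z in m, then the turn, a rotation vector about the tool's x, y, z in rad. A call has 1 to 20 rows; each row is the pose to reach, as a shift and turn from the pose measured when the call began, along the tool's axes at that moment; what a row does not reach only later rows make up. A row lasts 1/8 s, in which the tool goes at most 62.5 mm and 10.7 degrees, less where a joint would pass 70% of its speed; a pose out of reach is approached as far as the arm can. A call with a gripper value outside its range is refused whole. The fingers move at their own pace and stop on an object; FORCE is the grip in N (left out, the last holds). Time passes only in rows, so rows that repeat a pose let the fingers close. It gives the time, the measured TCP pose, the force and the opening at its end, in the units of the state.
- bot.get_obs(): the state, without advancing time (a new reading comes with each control period).
- snapshot(name): name is "scene" or "top"; returns (picture, depth): 384x512x3 uint8, blue, green, red; 384x512 float32, mm along the optical axis (not along the pixel's ray), 0 where there is no reading.
- get_calibration(name): a dict with "vfov" (degrees; the focal length in pixels is half the picture's height over the tangent of half this angle, whatever the lens; pixels are square), "cx", "cy" (the principal point, pixels), "T" (4x4, takes a point from camera to world coordinates). Camera axes: x right, y up, looking along -z (the intrinsics and any distortion apply to the point x, -y, -z); pixel columns grow to the right and rows downward; lengths in mm; the calibration is good to about 2 mm. A picture is of the moment at which its call begins. get_calibration takes no time and is no camera call.
- bot.hand_in(): hands the job in, once; it reports no verdict.
The state is a dict: "t": time; "qpos": joint angles; "joint_velocities": joint speeds; "joint_efforts": joint torques, N m; "tcp_pos": TCP position; "tcp_rot": TCP orientation; "force": force on the tool from outside, world axes, zero at the start; "wrist_torque": the same for the moment, N m; "width": finger opening in mm.
Only numpy, scipy, OpenCV 4.12 (cv2) and the standard library are available. Lean on these libraries where they do the work, as an engineer would, in place of code of your own. Each camera call takes 0.05 s, during which the arm holds its last target. There are 200 camera calls.

TASK

Swing the bin's red-handled prop bar up and over, past upright to its stop, so that the display bin stays tilted up on it by itself. Then move all the finished gift boxes from the banding machine's catch tray into the bin: green boxes into the bay behind the green plate, yellow boxes into the bay behind the yellow plate, each resting on the bin's floor with none stacked. With all the boxes in the bin, press the machine's blue button fully down, and leave the other things on the counter where they stand.

Things in the scene. Friction and masses are not known exactly. Their poses are not given: they have to be found in the camera images.
- prop (a joint): angle of the prop bar in rad: 0 lying level towards the robot (stand's -x); grows as the red handle goes up and over to +x; 1.57 upright, stop at 1.95. Its roller bears up under the runner on the bin's side and lifts the bin. From about 1.15 on the bin's weight drives the bar on to its stop and holds it there; let go before, it falls back. Takes about 8 N at the handle
- prop_hinge (a point): the prop bar's pivot, 30 mm above the counter, in the plane of the bar beside the bin (157 mm to the -y side of the bin's middle line). Axes as the bar's: at angle 0 they are the stand's; y is the hinge axis at all angles
- prop_handle (a point): middle of the prop bar's red round handle, 14 mm thick, 66 mm long, lying along the hinge axis (y) and sticking out on the bar's -y side, away from the bin; it is 80 mm from the pivot and 41 mm to the -y side of the pivot point, 30 mm above the counter at angle 0, and nothing stands under it. The handle is fixed to the bar and may turn between gripping fingers
- bin (a joint): tilt of the display bin in rad: 0 flat; it grows as the bin's far (+x) end rises. It passes about 0.46 on the way and rests at about 0.34 on the propped bar. Moved by the prop bar only
- bin_floor (a point): centre of the bin's inner floor, on its surface; 17 mm above the counter when flat. z square to the floor, x along the slope (up it when tilted), y across. Inside 230 mm (x) by 250 mm (y); walls 5 mm thick, 40 mm high above the floor; a 5 mm partition along x at y = 0, 38 mm high, makes two bays 230 by 122 mm, centres at y = +64 and -64 mm
- bin_hinge (a point): middle of the bin's hinge, at its near (-x) lower edge, 120 mm from the floor's centre, 12 mm above the counter; the hinge line is y. The bin is plywood on a stand fixed to the counter; a steel runner sticks out 22 mm along its -y side
- green_plate_c (a point): top of the green plate (90 by 26 by 8 mm) on the stand in front (-x) of one bay; it marks the bay for green boxes. Left or right changes from start to start
- yellow_plate_c (a point): top of the yellow plate, the same size, in front of the other bay; it marks the bay for yellow boxes
- bander: the gift-box banding machine, fixed; this point is at counter level under the middle of its catch tray. The open aluminium tray is 210 mm (x) by 250 mm (y) outside, its low lip 5 mm thick and 14 mm high, its floor 5 mm above the counter. The machine's white housing, 160 mm high (a ribbon reel above it reaches 290 mm), begins 180 mm to the -y side of this point
- done_button (a joint): travel of the machine's blue push button in m: 0 up, 0.008 fully down (about 5 N); springs back
- done_button_top (a point): top of the blue button, 36 mm across, facing up, on a low white console 150 mm to the -x side of the tray's middle
- gift0_c (a point): centre (half-way up) of a dark green rigid gift box with a cream band round its middle: 66 mm long (its x), 40 wide (its y), 36 high (its z), 100 g or so, closed, grasped across the 40 mm width (or the 66 mm length). It starts flat in the catch tray. None: this box is absent
- gift1_c (a point): centre (half-way up) of a dark green rigid gift box with a cream band round its middle: 66 mm long (its x), 40 wide (its y), 36 high (its z), 100 g or so, closed, grasped across the 40 mm width (or the 66 mm length). It starts flat in the catch tray. None: this box is absent
- gift2_c (a point): centre (half-way up) of a dark green rigid gift box with a cream band round its middle: 66 mm long (its x), 40 wide (its y), 36 high (its z), 100 g or so, closed, grasped across the 40 mm width (or the 66 mm length). It starts flat in the catch tray. None: this box is absent
- gift3_c (a point): centre (half-way up) of a yellow rigid gift box with a cream band round its middle: 66 mm long (its x), 40 wide (its y), 36 high (its z), 100 g or so, closed, grasped across the 40 mm width (or the 66 mm length). It starts flat in the catch tray. None: this box is absent
- gift4_c (a point): centre (half-way up) of a yellow rigid gift box with a cream band round its middle: 66 mm long (its x), 40 wide (its y), 36 high (its z), 100 g or so, closed, grasped across the 40 mm width (or the 66 mm length). It starts flat in the catch tray. None: this box is absent
- gift5_c (a point): centre (half-way up) of a yellow rigid gift box with a cream band round its middle: 66 mm long (its x), 40 wide (its y), 36 high (its z), 100 g or so, closed, grasped across the 40 mm width (or the 66 mm length). It starts flat in the catch tray. None: this box is absent
- candle_c (a point): amber candle jar, 60 mm across, 65 high, to be left alone; this point is on its underside
- spool_c (a point): green ribbon spool, 72 mm across, 40 high, to be left alone; this point is on its underside
- bowl_c (a point): blue bowl, 110 mm across, 40 high, to be left alone; this point is on its underside
- vase_c (a point): yellow vase, 84 mm across, 110 high, to be left alone; this point is on its underside
- cardreader_c (a point): card reader, 150 by 75 mm, 25 high, to be left alone; this point is on its underside
Things that resemble listed ones, but are neither listed nor needed, are in the scene too. What is shaped like the part that bears gift3_c but purple is not meant.

How it is judged:
By the outcome, as a careful person would: the job done as asked, in the order asked, and still so for the second after the job is handed in, with the robot touching nothing.
Of gift0, gift1, gift2, gift3, gift4, gift5 only 4 to 6 are there at a start; the rules pass over those that are not, and their reading is None.
At some moment in a run one of gift0, gift1, gift2, gift3, gift4, gift5 may be knocked a few centimetres aside while the robot is not near it.
Once in a run the grip may slacken for a moment while it holds something.
It also fails if it takes over 210 s, if anything falls off the work surface, if the arm or the gripper's body presses on something with over 40 N, if the wrist force passes 120 N, or if a joint passes its speed limit or range.

## Working session

There is one attempt and no reset: what is moved stays moved. The work goes in short steps, Python scripts to look and compute and a shell command to move; the robot and the scene stay as the last step left them, time stands still between calls to the robot, and variables do not carry over. Pictures are saved under pics/ and viewed, about 12 in all and at most 16, crops included, and the job is handed in when it is done.

```bash
ls; mkdir -p pics; cat > h.py <<'E'
import numpy as np, cv2
from cell import bot, snapshot, get_calibration
from scipy.spatial.transform import Rotation as R
def look(n,save=None):
    im,d=snapshot(n); np.savez(f'{n}.npz',im=im,d=d)
    if save: cv2.imwrite(f'pics/{save}.png',im)
    return im,d
def pts(n,d):
    c=get_calibration(n); f=192/np.tan(np.radians(c['vfov'])/2)
    v,u=np.mgrid[:384,:512]
    P=np.stack([(u-c['cx'])/f*d,-(v-c['cy'])/f*d,-d],-1)
    T=np.array(c['T']); return P@T[:3,:3].T+T[:3,3]
def rot():
    q=bot.get_obs()['tcp_rot']; return R.from_quat([q[1],q[2],q[3],q[0]])
def delta(p,Rt=None):
    "tool shift in m to world p mm"
    o=bot.get_obs(); r=rot()
    s=r.inv().apply(np.array(p)-o['tcp_pos'])/1000
    w=(r.inv()*Rt).as_rotvec() if Rt is not None else np.zeros(3)
    return np.round(s,4),np.round(w,3)
def down(yaw): # jaws (tool y) along world direction yaw
    y=np.array([np.cos(yaw),np.sin(yaw),0]); z=np.array([0,0,-1.]); x=np.cross(y,z)
    return R.from_matrix(np.stack([x,y,z],1))
E
python3 - <<'E'
from h import *
for n in('scene','top'):
    c=get_calibration(n); print(n,c['vfov'],c['cx'],c['cy'],[k for k in c],np.round(c['T'],3).tolist(),{k:v for k,v in c.items() if k not in('T',)})
    look(n,n+'0')
o=bot.get_obs(); print(o); print(rot().as_matrix().round(3))
E
```

```text
pics
scene 53.1159611626088 257.5374730190316 191.02666279926197 ['vfov', 'cx', 'cy', 'T'] [[-0.437, -0.758, 0.484, 1085.027], [0.899, -0.374, 0.226, 215.13], [0.01, 0.534, 0.846, 1021.76], [0.0, 0.0, 0.0, 1.0]] {'vfov': 53.1159611626088, 'cx': 257.5374730190316, 'cy': 191.02666279926197}
top 55.51920252746875 252.25159986283293 198.30013543462428 ['vfov', 'cx', 'cy', 'T'] [[-0.027, 0.996, -0.087, 448.968], [-1.0, -0.026, 0.014, -30.786], [0.012, 0.088, 0.996, 977.4], [0.0, 0.0, 0.0, 1.0]] {'vfov': 55.51920252746875, 'cx': 252.25159986283293, 'cy': 198.30013543462428}
{'t': 0.1, 'qpos': array([ 1.22035421e+00,  3.51206343e-01,  1.65235066e+00, -2.49589759e-07,
        1.13910345e+00, -8.46211104e-02]), 'joint_velocities': array([-8.00467041e-04, -2.52331122e-04, -3.24929857e-03, -1.84201080e-05,
        4.07185729e-04, -5.54066578e-04]), 'joint_efforts': array([ 6.24862860e-04, -4.98019660e+01, -2.85706025e+01,  7.00272457e-02,
        2.38896761e-02, -4.23993606e-05]), 'tcp_pos': array([144.37521233, 530.42014687, 243.14569543]), 'tcp_rot': array([-1.15115768e-04,  1.32519462e-01,  9.91180260e-01, -5.21342484e-04]), 'force': array([-0.89339093, -0.83655715,  0.1735152 ]), 'wrist_torque': array([-0.05133985,  0.01795064,  0.00165975]), 'width': 92.95331451583395}
[[-0.965  0.263 -0.   ]
 [ 0.263  0.965 -0.001]
 [ 0.    -0.001 -1.   ]]
```

View pics/top0.png

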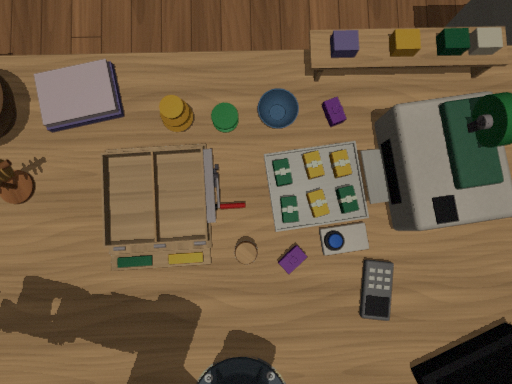

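View pics/scene0.png

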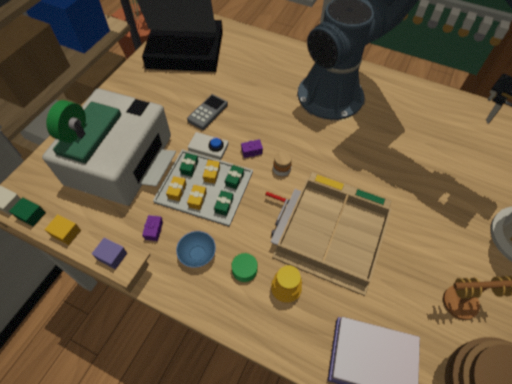

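Top view: bin at left (104–215, 145–245), green plate (135,261), yellow plate (186,258), red handle (231,205), tray (316,186). There are 3 green boxes at (283,172), (289,208), (347,199) and 3 yellow boxes at (314,164), (341,162), (318,203). The button is at (335,240). Lookalikes for the boxes: purple boxes (335,111) and (293,260), and the shelf boxes at the top right. For green there is also the spool (225,118), and for yellow the vase (176,113). I choose only the boxes inside the tray.

```bash
cat > m.py <<'E'
from h import *
def masks(im):
    hsv=cv2.cvtColor(im,cv2.COLOR_BGR2HSV)
    return dict(green=cv2.inRange(hsv,(60,110,30),(90,255,200)),yellow=cv2.inRange(hsv,(20,170,120),(32,255,255)),
      red=cv2.inRange(hsv,(0,190,90),(6,255,255))|cv2.inRange(hsv,(174,190,90),(180,255,255)),blue=cv2.inRange(hsv,(105,150,40),(125,255,255)))
def blobs(n,im,d,mn=15):
    P=pts(n,d); out=[]
    for k,m in masks(im).items():
        # merge band halves
        mm=cv2.morphologyEx(m,cv2.MORPH_CLOSE,np.ones((5,5),np.uint8)) if k in('green','yellow') else m
        N,L,S,C=cv2.connectedComponentsWithStats(mm)
        for i in range(1,N):
            if S[i,4]<mn: continue
            s=(L==i)&(d>0); p=P[s]
            if len(p)<8: continue
            top=np.percentile(p[:,2],80)
            q=p[p[:,2]>top-12]; 
            (c,wh,a)=cv2.minAreaRect(q[:,:2].astype(np.float32))
            out.append((k,C[i].round(0),S[i,4],p.mean(0).round(0),round(top),np.round(c,1),np.round(wh),round(a,1)))
    return out
E
python3 - <<'E'
from m import *
for n in('top','scene'):
    z=np.load(n+'.npz'); im,d=z['im'],z['d']; print(n)
    for b in blobs(n,im,d): print(*b)
z=np.load('top.npz'); P=pts('top',z['d'])
for uv in [(266,154),(358,142),(367,219),(275,230),(104,146),(208,146),(212,241),(106,243),(130,190),(180,190),(60,250),(300,330)]: print(uv,P[uv[1],uv[0]].round(0))
cv2.imwrite('pics/crop.png',cv2.resize(z['im'][130:275,90:375],None,fx=2.8,fy=2.8,interpolation=cv2.INTER_CUBIC))
E
```

```text
top
green [456.  41.] 606 [ 895. -548.  133.] 138 [ 899.8 -548.3] [51. 62.] 1.5
green [491. 119.] 1888 [ 665. -542.  242.] 276 [ 665. -555.] [95. 34.] 6.0
green [225. 117.] 599 [749.  23.  37.] 42 [751.5  22.8] [66. 69.] 88.8
green [452. 146.] 240 [ 624. -491.  183.] 186 [ 630.8 -492.1] [189.  10.] 5.9
green [468. 152.] 30 [ 608. -522.  188.] 189 [ 606.9 -520.8] [12. 20.] 50.1
green [280. 164.] 130 [ 619. -119.   41.] 42 [ 619.1 -119.8] [23. 38.] 9.4
green [497. 170.] 18 [ 567. -584.  187.] 189 [ 567.8 -584.5] [20.  9.] 49.1
green [283. 179.] 151 [ 579. -125.   41.] 43 [ 579.6 -126.3] [27. 37.] 9.4
green [492. 179.] 20 [ 548. -571.  187.] 188 [ 549.4 -570.5] [17. 15.] 12.7
green [346. 191.] 131 [ 544. -286.   41.] 43 [ 543.2 -287. ] [24. 36.] 12.9
green [288. 201.] 132 [ 522. -136.   41.] 43 [ 521.4 -137. ] [24. 38.] 4.7
green [349. 206.] 137 [ 505. -294.   41.] 43 [ 505.4 -294.7] [24. 38.] 12.4
green [289. 216.] 141 [ 482. -139.   40.] 42 [ 482.5 -139.6] [24. 37.] 4.3
green [134. 261.] 302 [379. 265.  18.] 20 [378.8 264.8] [23. 86.] 2.5
yellow [407.  39.] 478 [ 901. -429.  137.] 138
[... 2454 characters left out ...]
414 [ 900. -429.  136.] 137 [ 899.6 -429.9] [62. 50.] 89.9
yellow [289. 280.] 597 [756. 151.  98.] 111 [754.6 149.1] [57. 57.] 25.7
red [275. 196.] 45 [515.   7.  36.] 38 [514.8   6.5] [ 8. 58.] 2.8
blue [73. 21.] 2696 [   -0. -1252.   -72.] -8 [   17.1 -1267.7] [127. 256.] 39.5
blue [216. 143.] 80 [ 420. -250.   44.] 47 [ 419.3 -251.8] [30. 33.] 20.9
(266, 154) [652. -85.  15.]
(358, 142) [ 682. -339.   -1.]
(367, 219) [ 471. -352.   -2.]
(275, 230) [ 448. -103.   -0.]
(104, 146) [687. 352.   2.]
(208, 146) [681.  72.  -1.]
(212, 241) [424.  65.   1.]
(106, 243) [427. 325.  52.]
(130, 190) [563. 276.  19.]
(180, 190) [560. 146.  16.]
(60, 250) [411. 465.   3.]
(300, 330) [ 187. -160.    2.]
```

View pics/crop.png

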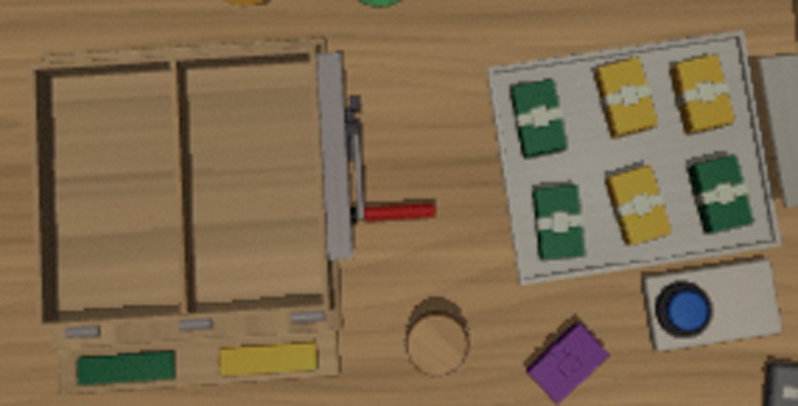

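The crop confirms the choice: red handle, three green and three yellow boxes in the tray, and the purple boxes ruled out. Measured heights match (box tops 42, button 47, handle top 38), and the stand's yaw is about 0.042. I'll start with the prop bar.

```bash
python3 - <<'E'
from h import *
print(delta([515.5,-4.5,150],down(0.042)))
z=np.load('top.npz'); P=pts('top',z['d'])
# bin extents in stand frame, origin pivot-derived mid-line
c=np.array([586.6,209]);a=0.042;X=np.array([np.cos(a),np.sin(a)]);Y=np.array([-X[1],X[0]])
q=P[130:275,95:225].reshape(-1,3); r=q[:,:2]-c; s=np.c_[r@X,r@Y]
top=(q[:,2]>50)&(q[:,2]<64)&(abs(s[:,1])<170)
print('x hist top'); h=np.histogram(s[top&(abs(s[:,1])<100),0],np.arange(-200,150,6)); print([(int(b),int(n)) for n,b in zip(*h) if n>6])
h=np.histogram(s[top&(abs(s[:,0]+30)<80),1],np.arange(-170,170,6)); print([(int(b),int(n)) for n,b in zip(*h) if n>6])
E
```

```text
(array([-0.4986, -0.4185,  0.0935]), array([-1.000e-03,  1.000e-03,  1.263e+00]))
x hist top
[(-170, 36), (-164, 129), (-134, 7), (-128, 8), (-116, 8), (-80, 7), (-68, 9), (-50, 8), (-32, 7), (-14, 9), (-2, 8), (40, 7), (52, 7), (58, 7), (64, 47), (70, 166)]
[(-152, 26), (-146, 29), (-140, 24), (-134, 113), (-128, 38), (-8, 80), (-2, 72), (118, 73), (124, 122)]
```

```bash
python3 -m handwheel '[[[1,-0.1,-0.084,0.0,0,0,0.25],[1,-0.2,-0.168,0.0,0,0,0.5],[1,-0.3,-0.252,0.03,0,0,0.75],[1,-0.4,-0.336,0.06,0,0,1.0],[1,-0.4986,-0.4185,0.0935,0,0,1.263],[1,-0.4986,-0.4185,0.0935,0,0,1.263],[1,-0.4986,-0.4185,0.0935,0,0,1.263],[1,-0.4986,-0.4185,0.0935,0,0,1.263],[1,-0.4986,-0.4185,0.0935,0,0,1.263],[1,-0.4986,-0.4185,0.0935,0,0,1.263],[1,-0.4986,-0.4185,0.0935,0,0,1.263],[1,-0.4986,-0.4185,0.0935,0,0,1.263],[1,-0.4986,-0.4185,0.0935,0,0,1.263],[1,-0.4986,-0.4185,0.0935,0,0,1.263],[1,-0.4986,-0.4185,0.0935,0,0,1.263],[1,-0.4986,-0.4185,0.0935,0,0,1.263]]]' 40; python3 -c "
from h import *
print(delta([515.5,-4.5,36],down(0.042)))"
```

```text
t: 2.1
tcp_pos: [515.4, -4.0, 150.2]
tcp_rot: [0.0, 0.692, 0.722, -0.0]
force: [-0.0, 0.2, 0.5]
width: 93.1
(array([-4.000e-04,  1.000e-04,  1.142e-01]), array([-0.   ,  0.001,  0.001]))
```

```bash
python3 -m handwheel '[[[1,0,0,0.05,0,0,0],[1,0,0,0.09,0,0,0],[1,0,0,0.114,0,0,0],[1,0,0,0.114,0,0,0],[0,0,0,0.114,0,0,0],[0,0,0,0.114,0,0,0],[0,0,0,0.114,0,0,0],[0,0,0,0.114,0,0,0],[0,0,0,0.114,0,0,0],[0,0,0,0.114,0,0,0],[0,0,0,0.114,0,0,0],[0,0,0,0.114,0,0,0]]]' 40; python3 -c "
from h import *
for t in np.linspace(0,1.97,15): print(round(t,2),(80*(1-np.cos(t))/1000).round(4),(-.08*np.sin(t)).round(4))"
```

```text
t: 3.6
tcp_pos: [515.4, -4.1, 36.2]
tcp_rot: [0.0, 0.692, 0.722, -0.0]
force: [-0.6, 0.4, 0.8]
width: 17.4
0.0 0.0 -0.0
0.14 0.0008 -0.0112
0.28 0.0031 -0.0222
0.42 0.007 -0.0328
0.56 0.0123 -0.0427
0.7 0.019 -0.0518
0.84 0.0269 -0.0598
0.98 0.0358 -0.0667
1.13 0.0456 -0.0722
1.27 0.056 -0.0763
1.41 0.067 -0.0789
1.55 0.0782 -0.08
1.69 0.0894 -0.0794
1.83 0.1004 -0.0773
1.97 0.1111 -0.0737
```

```bash
python3 -m handwheel '[[[0,0,0,0,0,0,0],[0,0,0,0,0,0,0],[0,0,0.0008,-0.011,0,0,0],[0,0,0.003,-0.022,0,0,0],[0,0,0.007,-0.033,0,0,0],[0,0,0.012,-0.043,0,0,0],[0,0,0.019,-0.052,0,0,0],[0,0,0.027,-0.060,0,0,0]]]' 50
```

```text
t: 4.6
tcp_pos: [536.5, -3.3, 95.8]
tcp_rot: [-0.005, 0.691, 0.722, -0.006]
force: [-33.3, -8.9, 16.1]
width: 12.6
```

```bash
python3 -m handwheel '[[[0,0,0.002,0.001,0,0,0],[0,0,0.002,0.001,0,0,0]]]' 40; python3 - <<'E'
from h import *
im,d=look('scene'); cv2.imwrite('pics/s1.png',cv2.resize(im[100:300,180:420],None,fx=3,fy=3))
from m import *
for b in blobs('scene',im,d):
    if b[0]=='red': print(*b)
E
```

```text
t: 4.85
tcp_pos: [536.7, -3.4, 96.3]
tcp_rot: [-0.007, 0.691, 0.722, -0.008]
force: [-17.8, -2.2, 17.5]
width: 13.0
red [279. 195.] 23 [537.  27.  91.] 93 [535.6  26.6] [22. 10.] 86.5
```

View pics/s1.png

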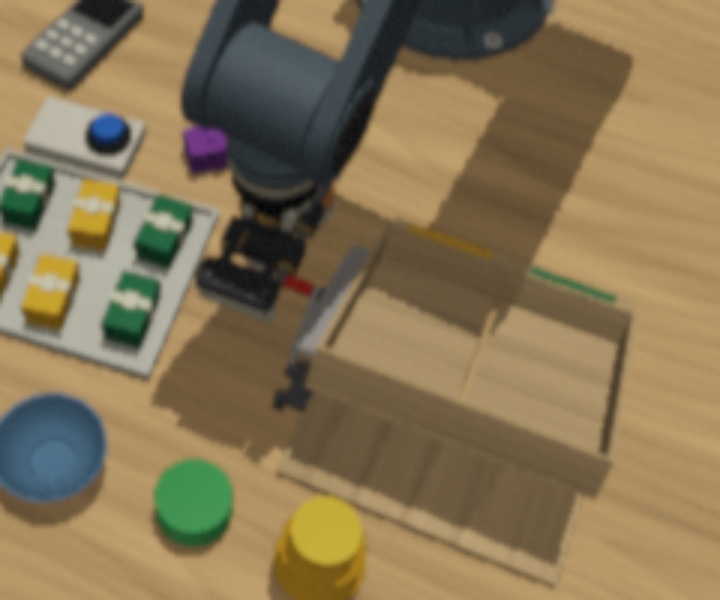

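The scene view shows the bin rising on the bar with the handle gripped at about (300,285). I'll carry on along the arc.

```bash
python3 -m handwheel '[[[0,0,0.004,-0.004,0,0,0],[0,0,0.009,-0.008,0,0,0],[0,0,0.019,-0.0143,0,0,0],[0,0,0.030,-0.0195,0,0,0],[0,0,0.0405,-0.023,0,0,0],[0,0,0.0525,-0.0245,0,0,0],[0,0,0.0645,-0.0245,0,0,0],[0,0,0.0765,-0.023,0,0,0],[0,0,0.086,-0.0195,0,0,0],[0,0,0.087,-0.0195,0,0,0],[0,0,0.087,-0.0195,0,0,0]]]' 50
```

```text
t: 6.28
tcp_pos: [624.0, 0.3, 115.1]
tcp_rot: [-0.007, 0.691, 0.722, -0.008]
force: [-9.2, -2.0, 12.8]
width: 12.6
```

```bash
python3 -m handwheel '[[[1,0,0,0,0,0,0],[1,0,0,0,0,0,0],[1,0,0,0,0,0,0],[1,0,0,0,0,0,0],[1,0,0,0,0,0,0],[1,0,0,-0.05,0,0,0],[1,-0.03,0,-0.11,0,0,0],[1,-0.06,-0.05,-0.16,0,0,0],[1,-0.06,-0.11,-0.17,0,0,0],[1,-0.06,-0.17,-0.17,0,0,0],[1,-0.06,-0.23,-0.17,0,0,0],[1,-0.06,-0.28,-0.17,0,0,0],[1,-0.06,-0.28,-0.17,0,0,0]]]' 40; python3 - <<'E'
from m import *
for n in('top','scene'):
    im,d=look(n,n+'2')
    print(n)
    for b in blobs(n,im,d):
        if b[0]=='red' or (440<b[3][0]<690 and -350<b[3][1]<-80 and b[4]<80): print(*b)
E
```

```text
t: 7.9
tcp_pos: [348.2, -71.5, 291.5]
tcp_rot: [-0.006, 0.692, 0.722, -0.008]
force: [1.5, -0.8, 0.5]
width: 92.7
top
green [280. 164.] 129 [ 619. -119.   41.] 43 [ 619.3 -119.4] [23. 37.] 9.7
green [283. 179.] 152 [ 579. -125.   41.] 42 [ 579.8 -125.9] [27. 37.] 10.1
green [345. 191.] 134 [ 543. -286.   41.] 43 [ 543.3 -287.2] [24. 38.] 13.6
green [288. 201.] 133 [ 522. -136.   41.] 43 [ 521.6 -136.7] [24. 37.] 4.2
green [349. 206.] 135 [ 505. -294.   41.] 42 [ 505.3 -294.9] [24. 37.] 11.7
green [290. 216.] 136 [ 482. -139.   41.] 43 [ 482.5 -139.8] [25. 38.] 3.8
yellow [311. 156.] 109 [ 638. -200.   41.] 42 [ 636.7 -201.2] [23. 36.] 13.0
yellow [339. 155.] 116 [ 639. -274.   41.] 43 [ 638.5 -274.3] [23. 35.] 11.7
yellow [315. 171.] 141 [ 597. -210.   41.] 42 [ 597.8 -210. ] [26. 36.] 14.2
yellow [343. 170.] 142 [ 599. -281.   41.] 43 [ 599.5 -282.3] [27. 37.] 11.8
yellow [316. 195.] 118 [ 536. -208.   41.] 43 [ 534.7 -207.8] [23. 36.] 14.6
yellow [320. 210.] 113 [ 497. -218.   41.] 43 [ 497.3 -218.1] [23. 35.] 16.7
red [228. 158.] 121 [624.  12. 111.] 112 [624.2  12.4] [12. 63.] 2.
[... 278 characters left out ...]
[ 521.7 -136.3] [26. 38.] 2.5
green [226. 195.] 52 [ 577. -126.   41.] 42 [ 577.  -125.9] [16. 37.] 6.5
green [222. 208.] 130 [ 622. -117.   37.] 41 [ 618.1 -118.8] [28. 37.] 14.0
yellow [213. 163.] 49 [ 492. -219.   41.] 42 [ 491.9 -219.9] [18. 37.] 10.3
yellow [210. 174.] 87 [ 533. -207.   40.] 42 [ 532.4 -207.6] [28. 35.] 16.0
yellow [179. 180.] 57 [ 596. -282.   40.] 41 [ 596.9 -283.3] [20. 37.] 9.0
yellow [173. 192.] 91 [ 638. -274.   40.] 42 [ 637.8 -274.7] [26. 39.] 8.8
yellow [199. 189.] 58 [ 595. -210.   41.] 43 [ 594.4 -209.8] [20. 37.] 5.1
yellow [195. 200.] 91 [ 636. -200.   41.] 42 [ 635.6 -200.8] [25. 37.] 11.2
red [261. 214.] 64 [624.  13. 110.] 112 [624.   12.1] [ 9. 59.] 1.4
```

View pics/top2.png

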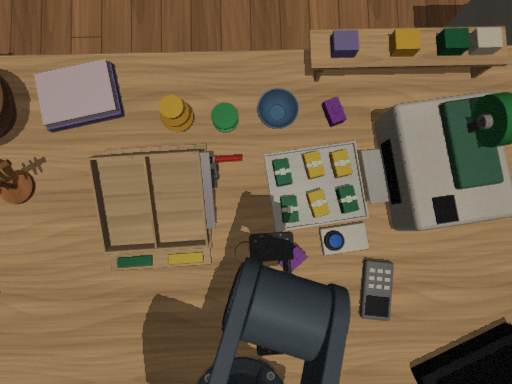

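The top view shows the bin tilted and propped, the handle over at (228,158), and all boxes unmoved. Next I'll fit the bin floor and work out the grasps.

```bash
cat >> m.py <<'E'
def boxes(n='top',fresh=True,zone=(430,700,-360,-70)):
    im,d=look(n) if fresh else (lambda z:(z['im'],z['d']))(np.load(n+'.npz'))
    B=[b for b in blobs(n,im,d,30) if b[0] in('green','yellow') and zone[0]<b[3][0]<zone[1] and zone[2]<b[3][1]<zone[3] and b[4]<70]
    out=[]
    for i,a in enumerate(B):
        for b in B[i+1:]:
            v=a[5]-b[5]
            if a[0]==b[0] and 33<np.hypot(*v)<47:
                if v[0]<0: v=-v
                out.append((a[0],((a[5]+b[5])/2).round(1),round(float(np.arctan2(v[1],v[0])),3)))
    return out
E
python3 - <<'E'
from m import *
for b in boxes(fresh=False): print(*b)
z=np.load('top.npz'); P=pts('top',z['d'])
ms=[]
for u0,u1 in((108,143),(160,193)):
    q=P[175:232,u0:u1].reshape(-1,3); A=np.c_[q[:,:2],np.ones(len(q))]
    m=np.ones(len(q),bool)
    for _ in range(4):
        k=np.linalg.lstsq(A[m],q[m,2],rcond=None)[0]; r=q[:,2]-A@k; m=abs(r)<4
    print('plane',k,m.mean(),np.arctan(k[0])); ms.append(k)
k=np.mean(ms,0)
a=0.042;X=np.array([np.cos(a),np.sin(a)]);Y=np.array([-X[1],X[0]])
# wall tops: points 36-44 above the plane
c=np.array([541.6,207]); q=P[140:255,90:220].reshape(-1,3); n=np.array([-k[0],-k[1],1]);n/=np.linalg.norm(n)
h=(q-np.array([0,0,k[2]]))@n
r=q[:,:2]-c; s=np.c_[r@X,r@Y]; top=(h>34)&(h<46)
def H(v): 
    hh=np.histogram(v,np.arange(-160,160,5)); print([(int(b),int(x)) for x,b in zip(*hh) if x>12])
H(s[top&(abs(s[:,1])<110),0]); H(s[top&(abs(s[:,0])<80),1])
E
```

```text
green [ 599.6 -122.6] 0.163
green [ 524.3 -291. ] 0.2
green [ 502.  -138.2] 0.079
yellow [ 617.2 -205.6] 0.222
yellow [ 619.  -278.3] 0.202
yellow [ 516. -213.] 0.269
plane [ 3.46555913e-01 -2.34880277e-02 -1.19814259e+02] 0.962907268170426 0.3336033017701141
plane [ 3.43282370e-01 -3.87502172e-02 -1.20610294e+02] 0.9409888357256778 0.33067780447247364
[(-135, 166), (-130, 54), (85, 151), (90, 75)]
[(-135, 29), (-130, 72), (-5, 138), (0, 37), (120, 145), (125, 68)]
```

```bash
cat > plan.py <<'E'
from h import *
a=0.042; al=0.334
X3=np.array([np.cos(al)*np.cos(a),np.cos(al)*np.sin(a),np.sin(al)]);Y3=np.array([-np.sin(a),np.cos(a),0]);N=np.cross(X3,Y3)
F=np.array([533,204.5,57.0])
def show(L,p,Rt): print(L,*[v.tolist() for v in delta(p,Rt)])
def pick(xy,yaw,z=42,hov=130): # yaw of jaws
    show('hover',[*xy,hov],down(yaw)); show('down',[*xy,z],down(yaw))
def place(x,y,across=False,h=39):
    zt=-N; yt=Y3 if across else X3; Rt=R.from_matrix(np.stack([np.cross(yt,zt),yt,zt],1))
    p=F+x*X3+y*Y3+h*N
    show('high',[*(p+np.array([0,0,130]))],Rt); show('over',p+N*70,Rt); show('put',p,Rt); print('world',p.round(0))
E
python3 - <<'E'
from plan import *
z=np.load('top.npz'); P=pts('top',z['d'])
for uv in [(370,160),(376,175),(382,195),(392,165),(388,130),(395,210)]: print(uv,P[uv[1],uv[0]].round(0))
pick([599.6,-122.6],0.163)
E
```

```text
(370, 160) [449. -31. 977.]
(376, 175) [ 584. -368.   42.]
(382, 195) [ 531. -382.   37.]
(392, 165) [ 600. -389.   95.]
(388, 130) [ 685. -381.  105.]
(395, 210) [ 491. -405.   58.]
hover [-0.0613, 0.2492, 0.1569] [-0.019, 0.001, -0.119]
down [-0.0611, 0.251, 0.2449] [-0.019, 0.001, -0.119]
```

```bash
python3 -m handwheel '[[[0.86,-0.0613,0.2492,0.1,-0.019,0,-0.119],[0.86,-0.0613,0.2492,0.12,-0.019,0,-0.119],[0.86,-0.0613,0.2492,0.157,-0.019,0,-0.119],[0.86,-0.0613,0.2492,0.157,-0.019,0,-0.119],[0.86,-0.0613,0.2492,0.157,-0.019,0,-0.119],[0.86,-0.0613,0.2492,0.157,-0.019,0,-0.119],[0.86,-0.0612,0.25,0.195,-0.019,0,-0.119],[0.86,-0.0611,0.251,0.23,-0.019,0,-0.119],[0.86,-0.0611,0.251,0.245,-0.019,0,-0.119],[0.86,-0.0611,0.251,0.245,-0.019,0,-0.119],[0,-0.0611,0.251,0.245,-0.019,0,-0.119],[0,-0.0611,0.251,0.245,-0.019,0,-0.119],[0,-0.0611,0.251,0.245,-0.019,0,-0.119],[0,-0.0611,0.251,0.245,-0.019,0,-0.119],[0,-0.0611,0.251,0.245,-0.019,0,-0.119],[0,-0.0611,0.251,0.245,-0.019,0,-0.119],[0,-0.0611,0.251,0.18,-0.019,0,-0.119],[0,-0.0611,0.251,0.12,-0.019,0,-0.119],[0,-0.0611,0.251,0.045,-0.019,0,-0.119],[0,-0.0611,0.251,0.045,-0.019,0,-0.119]]]' 30; python3 -c "
from plan import *
place(-87,64,True)"
```

```text
t: 10.5
tcp_pos: [604.9, -122.4, 246.8]
tcp_rot: [0.004, 0.647, 0.762, 0.001]
force: [0.1, 0.2, -2.0]
width: 65.8
high [0.4094, -0.1049, 0.0492] [-0.24, -0.265, -1.436]
over [0.4124, -0.128, 0.1129] [-0.24, -0.265, -1.436]
put [0.4099, -0.1057, 0.1792] [-0.24, -0.265, -1.436]
world [435. 264.  65.]
```

```bash
python3 -m handwheel '[[[0,0.06,-0.015,0,-0.03,-0.033,-0.18],[0,0.12,-0.03,0,-0.06,-0.066,-0.36],[0,0.18,-0.05,0,-0.09,-0.1,-0.54],[0,0.24,-0.065,0,-0.12,-0.13,-0.72],[0,0.3,-0.08,0,-0.15,-0.166,-0.9],[0,0.36,-0.1,0.02,-0.18,-0.2,-1.08],[0,0.4094,-0.105,0.04,-0.21,-0.232,-1.26],[0,0.4094,-0.105,0.0492,-0.24,-0.265,-1.436],[0,0.411,-0.115,0.08,-0.24,-0.265,-1.436],[0,0.4124,-0.128,0.113,-0.24,-0.265,-1.436],[0,0.4124,-0.128,0.113,-0.24,-0.265,-1.436],[0,0.4124,-0.128,0.113,-0.24,-0.265,-1.436]]]' 30; python3 -c "
from plan import *
place(-87,64,True)"
```

```text
t: 12.0
tcp_pos: [413.3, 263.8, 132.3]
tcp_rot: [0.167, -0.021, 0.986, 0.004]
force: [-0.1, -0.4, -0.1]
width: 65.8
high [-0.0416, -0.0002, -0.0523] [0.001, 0.001, 0.0]
over [0.001, -0.0003, 0.0005] [0.001, 0.001, 0.0]
put [0.0011, -0.0003, 0.0705] [0.001, 0.001, 0.0]
world [435. 264.  65.]
```

```bash
python3 -m handwheel '[[[0,0.001,0,0.035,0,0,0],[0,0.001,0,0.055,0,0,0],[0,0.001,0,0.066,0,0,0],[0,0.001,0,0.07,0,0,0],[0,0.001,0,0.07,0,0,0],[0.785,0.001,0,0.07,0,0,0],[0.785,0.001,0,0.07,0,0,0],[0.785,0.001,0,0.07,0,0,0],[0.785,0.001,0,0.03,0,0,0],[0.785,0.001,0,-0.02,0,0,0],[0.785,0.001,0,-0.08,0,0,0],[0.785,0.001,0,-0.12,0,0,0]]]' 30; python3 -c "
from m import *; from plan import *
im,d=look('top','top3')
for b in boxes(fresh=False): print(*b)
pick([502,-138.2],0.079)"
```

```text
t: 13.5
tcp_pos: [372.3, 262.1, 247.8]
tcp_rot: [0.167, -0.021, 0.986, 0.005]
force: [0.8, 0.7, 1.0]
width: 73.1
green [ 524.2 -290.9] 0.207
green [ 502.  -138.4] 0.08
yellow [ 617.6 -205.7] 0.234
yellow [ 619.  -277.8] 0.199
yellow [ 515.6 -213.2] 0.263
hover [-0.0656, -0.4069, 0.1501] [0.265, 0.267, 1.518]
down [-0.0362, -0.4073, 0.2331] [0.265, 0.267, 1.518]
```

View pics/top3.png

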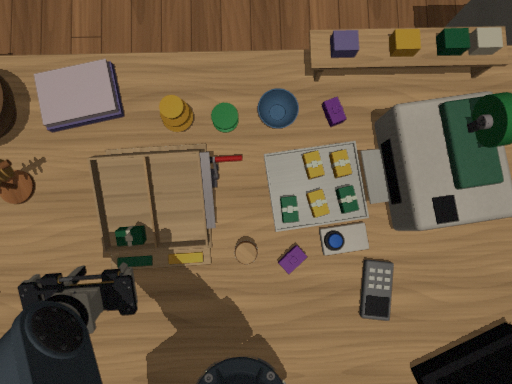

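The top view shows the green box flat at the low end of the green bay (131,236). Next is the second green box.

```bash
python3 -m handwheel '[[[0.86,-0.01,-0.055,0,0.03,0.03,0.17],[0.86,-0.02,-0.11,0,0.06,0.06,0.34],[0.86,-0.03,-0.17,0.01,0.09,0.09,0.51],[0.86,-0.04,-0.23,0.03,0.12,0.12,0.68],[0.86,-0.05,-0.29,0.06,0.15,0.15,0.85],[0.86,-0.06,-0.35,0.09,0.18,0.18,1.02],[0.86,-0.0656,-0.4069,0.12,0.21,0.21,1.19],[0.86,-0.0656,-0.4069,0.15,0.24,0.24,1.36],[0.86,-0.0656,-0.4069,0.15,0.265,0.267,1.518],[0.86,-0.0656,-0.4069,0.15,0.265,0.267,1.518],[0.86,-0.0656,-0.4069,0.15,0.265,0.267,1.518],[0.86,-0.0656,-0.4069,0.15,0.265,0.267,1.518]]]' 30; python3 -c "
from plan import *
pick([502,-138.3],0.08)"
```

```text
t: 15.05
tcp_pos: [502.0, -137.9, 130.6]
tcp_rot: [0.001, 0.678, 0.735, 0.0]
force: [-0.3, -1.0, -0.9]
width: 80.0
hover [-0.0004, -0.0, 0.0006] [0.001, 0.001, 0.002]
down [-0.0003, -0.0001, 0.0886] [0.001, 0.001, 0.002]
```

```bash
python3 -m handwheel '[[[0.86,0,0,0.04,0,0,0],[0.86,0,0,0.07,0,0,0],[0.86,0,0,0.0886,0,0,0],[0.86,0,0,0.0886,0,0,0],[0,0,0,0.0886,0,0,0],[0,0,0,0.0886,0,0,0],[0,0,0,0.0886,0,0,0],[0,0,0,0.0886,0,0,0],[0,0,0,0.0886,0,0,0],[0,0,0,0.06,0,0,0],[0,0,0,0,0,0,0],[0,0,0,-0.06,0,0,0],[0,0,0,-0.115,0,0,0],[0,0,0,-0.115,0,0,0]]]' 30; python3 -c "
from plan import *
place(-32,64,True)"
```

```text
t: 16.8
tcp_pos: [503.4, -138.4, 249.9]
tcp_rot: [0.004, 0.678, 0.735, 0.002]
force: [0.3, -0.4, -1.5]
width: 65.8
high [0.4051, 0.0167, 0.035] [-0.252, -0.256, -1.516]
over [0.4063, -0.0067, 0.0987] [-0.252, -0.256, -1.516]
put [0.4056, 0.0156, 0.165] [-0.252, -0.256, -1.516]
world [487. 267.  83.]
```

```bash
python3 -m handwheel '[[[0,0.06,0.002,0,-0.03,-0.03,-0.18],[0,0.12,0.004,0,-0.06,-0.06,-0.36],[0,0.18,0.006,0,-0.09,-0.09,-0.54],[0,0.24,0.008,0,-0.12,-0.12,-0.72],[0,0.3,0.01,0,-0.15,-0.15,-0.9],[0,0.36,0.014,0.01,-0.18,-0.18,-1.08],[0,0.405,0.0167,0.03,-0.21,-0.21,-1.26],[0,0.405,0.0167,0.035,-0.252,-0.256,-1.44],[0,0.406,-0.0067,0.08,-0.252,-0.256,-1.516],[0,0.4063,-0.0067,0.0987,-0.252,-0.256,-1.516],[0,0.4063,-0.0067,0.0987,-0.252,-0.256,-1.516],[0,0.4063,-0.0067,0.0987,-0.252,-0.256,-1.516]]]' 30; python3 -c "
from plan import *
place(-32,64,True)"
```

```text
t: 18.3
tcp_pos: [464.7, 265.8, 149.9]
tcp_rot: [0.166, -0.021, 0.986, 0.004]
force: [-0.1, 0.2, -1.5]
width: 65.8
high [-0.0422, -0.0001, -0.0525] [0.001, 0.0, -0.0]
over [0.0004, -0.0001, 0.0003] [0.001, 0.0, -0.0]
put [0.0005, -0.0002, 0.0703] [0.001, 0.0, -0.0]
world [487. 267.  83.]
```

```bash
python3 -m handwheel '[[[0,0,0,0.035,0,0,0],[0,0,0,0.055,0,0,0],[0,0,0,0.066,0,0,0],[0,0,0,0.07,0,0,0],[0,0,0,0.07,0,0,0],[0.785,0,0,0.07,0,0,0],[0.785,0,0,0.07,0,0,0],[0.785,0,0,0.07,0,0,0],[0.785,0,0,0.03,0,0,0],[0.785,0,0,-0.02,0,0,0],[0.785,0,0,-0.08,0,0,0],[0.785,-0.04,0,-0.12,0,0,0]]]' 30; python3 -c "
from m import *; from plan import *
for b in boxes(): print(*b)
pick([524.2,-291],0.203)"
```

```text
t: 19.8
tcp_pos: [461.4, 265.8, 278.6]
tcp_rot: [0.166, -0.022, 0.986, 0.004]
force: [1.0, 0.8, -0.4]
width: 72.8
green [ 524.4 -291.2] 0.211
yellow [ 617.2 -205.8] 0.222
yellow [ 619.2 -278.2] 0.198
yellow [ 516.  -213.1] 0.262
hover [0.0206, -0.561, 0.155] [0.248, 0.281, 1.396]
down [0.0504, -0.5615, 0.2378] [0.248, 0.281, 1.396]
```

```bash
python3 -m handwheel '[[[0.86,0,-0.06,0,0.03,0.03,0.17],[0.86,0,-0.12,0,0.06,0.06,0.34],[0.86,0,-0.18,0,0.09,0.09,0.51],[0.86,0.0,-0.24,0,0.12,0.12,0.68],[0.86,0.0,-0.3,0.0,0.15,0.15,0.85],[0.86,0.01,-0.36,0.04,0.18,0.18,1.02],[0.86,0.02,-0.42,0.08,0.21,0.21,1.19],[0.86,0.02,-0.48,0.12,0.24,0.26,1.36],[0.86,0.02,-0.53,0.15,0.248,0.281,1.396],[0.86,0.0206,-0.561,0.155,0.248,0.281,1.396],[0.86,0.0206,-0.561,0.155,0.248,0.281,1.396],[0.86,0.0206,-0.561,0.155,0.248,0.281,1.396],[0.86,0.0206,-0.561,0.155,0.248,0.281,1.396]]]' 30; python3 -c "
from plan import *
pick([524.2,-291],0.203)"
```

```text
t: 21.48
tcp_pos: [524.4, -290.1, 130.6]
tcp_rot: [0.0, 0.632, 0.775, -0.0]
force: [0.2, -0.4, -0.3]
width: 80.2
hover [-0.0009, -0.0004, 0.0006] [0.0, 0.001, 0.001]
down [-0.0008, -0.0004, 0.0886] [0.0, 0.001, 0.001]
```

```bash
python3 -m handwheel '[[[0.86,-0.001,0,0.04,0,0,0],[0.86,-0.001,0,0.07,0,0,0],[0.86,-0.001,0,0.0886,0,0,0],[0.86,-0.001,0,0.0886,0,0,0],[0,-0.001,0,0.0886,0,0,0],[0,-0.001,0,0.0886,0,0,0],[0,-0.001,0,0.0886,0,0,0],[0,-0.001,0,0.0886,0,0,0],[0,-0.001,0,0.0886,0,0,0],[0,0,0,0.06,0,0,0],[0,0,0,0,0,0,0],[0,0,0,-0.06,0,0,0],[0,0,0,-0.12,0,0,0],[0,0,0,-0.14,0,0,0],[0,0,0,-0.14,0,0,0]]]' 30; python3 -c "
from plan import *
place(23,64,True)"
```

```text
t: 23.35
tcp_pos: [524.7, -290.2, 272.3]
tcp_rot: [0.002, 0.632, 0.775, 0.0]
force: [-0.6, -0.5, -1.2]
width: 65.6
high [0.5447, 0.1271, 0.0395] [-0.235, -0.272, -1.395]
over [0.5485, 0.1043, 0.1033] [-0.235, -0.272, -1.395]
put [0.5451, 0.1268, 0.1695] [-0.235, -0.272, -1.395]
world [539. 269. 101.]
```

```bash
python3 -m handwheel '[[[0,0.06,0.014,0,-0.03,-0.03,-0.16],[0,0.12,0.028,0,-0.05,-0.06,-0.32],[0,0.18,0.042,0,-0.08,-0.09,-0.48],[0,0.24,0.055,0,-0.1,-0.12,-0.64],[0,0.3,0.07,0,-0.13,-0.15,-0.8],[0,0.36,0.084,0,-0.15,-0.18,-0.96],[0,0.42,0.098,0.0,-0.18,-0.21,-1.12],[0,0.48,0.112,0.01,-0.21,-0.24,-1.28],[0,0.54,0.127,0.03,-0.235,-0.272,-1.395],[0,0.5447,0.127,0.04,-0.235,-0.272,-1.395],[0,0.547,0.11,0.08,-0.235,-0.272,-1.395],[0,0.5485,0.1043,0.1033,-0.235,-0.272,-1.395],[0,0.5485,0.1043,0.1033,-0.235,-0.272,-1.395],[0,0.5485,0.1043,0.1033,-0.235,-0.272,-1.395]]]' 30; python3 -c "
from plan import *
place(23,64,True)"
```

```text
t: 25.1
tcp_pos: [517.0, 267.5, 168.2]
tcp_rot: [0.166, -0.02, 0.986, 0.004]
force: [0.6, 0.5, -1.0]
width: 66.0
high [-0.0418, 0.0004, -0.0524] [-0.0, 0.001, -0.001]
over [0.0008, 0.0004, 0.0004] [-0.0, 0.001, -0.001]
put [0.0008, 0.0004, 0.0704] [-0.0, 0.001, -0.001]
world [539. 269. 101.]
```

```bash
python3 -m handwheel '[[[0,0.001,0,0.035,0,0,0],[0,0.001,0,0.055,0,0,0],[0,0.001,0,0.066,0,0,0],[0,0.001,0,0.07,0,0,0],[0,0.001,0,0.07,0,0,0],[0.785,0.001,0,0.07,0,0,0],[0.785,0.001,0,0.07,0,0,0],[0.785,0.001,0,0.07,0,0,0],[0.785,0.001,0,0.03,0,0,0],[0.785,0.001,0,-0.02,0,0,0],[0.785,0.001,0,-0.08,0,0,0],[0.785,0.05,0,-0.11,0,0,0],[0.785,0.1,0,-0.15,0,0,0],[0.785,0.12,0,-0.15,0,0,0]]]' 30; python3 -c "
from m import *; from plan import *
im,d=look('top','top4')
for b in boxes(fresh=False): print(*b)
pick([619.2,-278],0.2)"
```

```text
t: 26.85
tcp_pos: [352.7, 260.9, 272.2]
tcp_rot: [0.168, -0.021, 0.986, 0.005]
force: [0.9, 0.4, -0.1]
width: 73.1
yellow [ 619.7 -163.4] -0.183
yellow [ 618.8 -278.3] 0.203
yellow [ 515.8 -213.4] 0.261
hover [-0.1854, -0.5493, 0.2128] [0.237, 0.276, 1.399]
down [-0.1564, -0.5494, 0.2959] [0.237, 0.276, 1.399]
```

View pics/top4.png

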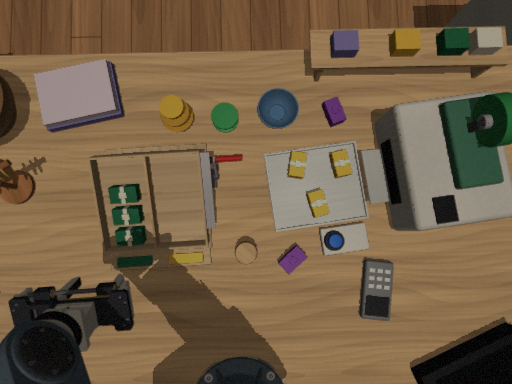

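All three greens are flat in the green bay at (124,193), (127,215), (131,236). One yellow box got knocked to (298,164), still in the tray and re-measured. Yellows next.

```bash
python3 -m handwheel '[[[0.86,-0.01,-0.06,0,0.03,0.03,0.16],[0.86,-0.03,-0.12,0,0.05,0.06,0.32],[0.86,-0.05,-0.18,0,0.08,0.09,0.48],[0.86,-0.07,-0.23,0.02,0.1,0.12,0.64],[0.86,-0.09,-0.29,0.04,0.13,0.15,0.8],[0.86,-0.11,-0.35,0.07,0.15,0.18,0.96],[0.86,-0.13,-0.4,0.11,0.18,0.21,1.12],[0.86,-0.15,-0.45,0.15,0.21,0.24,1.28],[0.86,-0.17,-0.5,0.18,0.237,0.276,1.399],[0.86,-0.1854,-0.5493,0.2128,0.237,0.276,1.399],[0.86,-0.1854,-0.5493,0.2128,0.237,0.276,1.399],[0.86,-0.1854,-0.5493,0.2128,0.237,0.276,1.399],[0.86,-0.1854,-0.5493,0.2128,0.237,0.276,1.399]]]' 30; python3 -c "
from plan import *
pick([619,-278.2],0.2)"
```

```text
t: 28.52
tcp_pos: [619.2, -276.9, 131.0]
tcp_rot: [0.0, 0.633, 0.774, 0.0]
force: [0.7, -0.7, -0.1]
width: 79.9
hover [-0.0012, -0.0004, 0.001] [0.001, 0.0, 0.0]
down [-0.0012, -0.0005, 0.089] [0.001, 0.0, 0.0]
```

```bash
python3 -m handwheel '[[[0.86,-0.001,0,0.04,0,0,0],[0.86,-0.001,0,0.07,0,0,0],[0.86,-0.001,0,0.089,0,0,0],[0.86,-0.001,0,0.089,0,0,0],[0,-0.001,0,0.089,0,0,0],[0,-0.001,0,0.089,0,0,0],[0,-0.001,0,0.089,0,0,0],[0,-0.001,0,0.089,0,0,0],[0,-0.001,0,0.089,0,0,0],[0,0,0,0.06,0,0,0],[0,0,0,0,0,0,0],[0,0,0,-0.06,0,0,0],[0,0,0,-0.12,0,0,0],[0,0,0,-0.14,0,0,0],[0,0,0,-0.14,0,0,0]]]' 30; python3 -c "
from plan import *
place(-87,-64,True)"
```

```text
t: 30.4
tcp_pos: [619.4, -277.1, 272.8]
tcp_rot: [0.002, 0.633, 0.774, 0.001]
force: [-0.4, 0.6, -2.6]
width: 65.6
high [0.4412, -0.093, 0.076] [-0.234, -0.272, -1.398]
over [0.4449, -0.1159, 0.1398] [-0.234, -0.272, -1.398]
put [0.4415, -0.0934, 0.206] [-0.234, -0.272, -1.398]
world [441. 137.  65.]
```

```bash
python3 -m handwheel '[[[0,0.06,-0.012,0,-0.03,-0.03,-0.16],[0,0.12,-0.025,0,-0.05,-0.06,-0.32],[0,0.18,-0.038,0,-0.08,-0.09,-0.48],[0,0.24,-0.05,0,-0.1,-0.12,-0.64],[0,0.3,-0.063,0,-0.13,-0.15,-0.8],[0,0.36,-0.076,0,-0.15,-0.18,-0.96],[0,0.41,-0.09,0.0,-0.18,-0.21,-1.12],[0,0.44,-0.093,0.03,-0.21,-0.24,-1.28],[0,0.4412,-0.093,0.076,-0.234,-0.272,-1.398],[0,0.443,-0.105,0.11,-0.234,-0.272,-1.398],[0,0.4449,-0.116,0.14,-0.234,-0.272,-1.398],[0,0.4449,-0.116,0.14,-0.234,-0.272,-1.398],[0,0.4449,-0.116,0.14,-0.234,-0.272,-1.398]]]' 30; python3 -c "
from plan import *
place(-87,-64,True)"
```

```text
t: 32.02
tcp_pos: [418.3, 135.6, 131.8]
tcp_rot: [0.166, -0.021, 0.986, 0.003]
force: [1.2, -0.2, -1.1]
width: 65.8
high [-0.0421, -0.0, -0.0526] [-0.0, 0.0, -0.0]
over [0.0005, -0.0, 0.0002] [-0.0, 0.0, -0.0]
put [0.0006, 0.0, 0.0702] [-0.0, 0.0, -0.0]
world [441. 137.  65.]
```

```bash
python3 -m handwheel '[[[0,0,0,0.035,0,0,0],[0,0,0,0.055,0,0,0],[0,0,0,0.066,0,0,0],[0,0,0,0.07,0,0,0],[0,0,0,0.07,0,0,0],[0.785,0,0,0.07,0,0,0],[0.785,0,0,0.07,0,0,0],[0.785,0,0,0.07,0,0,0],[0.785,0,0,0.03,0,0,0],[0.785,0,0,-0.02,0,0,0],[0.785,0,0,-0.08,0,0,0],[0.785,0,0,-0.12,0,0,0]]]' 30; python3 -c "
from m import *; from plan import *
for b in boxes(): print(*b)
pick([515.9,-213.2],0.262)"
```

```text
t: 33.52
tcp_pos: [378.3, 134.1, 247.6]
tcp_rot: [0.167, -0.021, 0.986, 0.004]
force: [0.5, 0.4, 0.6]
width: 73.0
yellow [ 619.8 -163.2] -0.178
yellow [ 516. -213.] 0.257
hover [-0.0749, -0.3533, 0.1546] [0.232, 0.286, 1.337]
down [-0.0454, -0.3535, 0.2376] [0.232, 0.286, 1.337]
```

```bash
python3 -m handwheel '[[[0.86,-0.01,-0.06,0,0.03,0.03,0.16],[0.86,-0.02,-0.12,0,0.05,0.06,0.32],[0.86,-0.03,-0.18,0.03,0.08,0.09,0.48],[0.86,-0.05,-0.24,0.06,0.1,0.12,0.64],[0.86,-0.06,-0.3,0.09,0.13,0.15,0.8],[0.86,-0.07,-0.353,0.12,0.15,0.18,0.96],[0.86,-0.0749,-0.3533,0.15,0.18,0.21,1.12],[0.86,-0.0749,-0.3533,0.1546,0.21,0.24,1.28],[0.86,-0.0749,-0.3533,0.1546,0.232,0.286,1.337],[0.86,-0.0749,-0.3533,0.1546,0.232,0.286,1.337],[0.86,-0.0749,-0.3533,0.1546,0.232,0.286,1.337],[0.86,-0.0749,-0.3533,0.1546,0.232,0.286,1.337]]]' 30; python3 -c "
from plan import *
pick([516,-213.1],0.26)"
```

```text
t: 35.08
tcp_pos: [515.7, -213.1, 130.2]
tcp_rot: [0.001, 0.609, 0.794, -0.0]
force: [0.1, -0.7, -0.7]
width: 80.1
hover [-0.0001, 0.0003, 0.0002] [0.001, 0.001, 0.002]
down [0.0, 0.0002, 0.0882] [0.001, 0.001, 0.002]
```

```bash
python3 -m handwheel '[[[0.86,0,0,0.04,0,0,0],[0.86,0,0,0.07,0,0,0],[0.86,0,0,0.088,0,0,0],[0.86,0,0,0.088,0,0,0],[0,0,0,0.088,0,0,0],[0,0,0,0.088,0,0,0],[0,0,0,0.088,0,0,0],[0,0,0,0.088,0,0,0],[0,0,0,0.088,0,0,0],[0,0,0,0.06,0,0,0],[0,0,0,0,0,0,0],[0,0,0,-0.06,0,0,0],[0,0,0,-0.12,0,0,0],[0,0,0,-0.14,0,0,0],[0,0,0,-0.14,0,0,0]]]' 30; python3 -c "
from plan import *
place(-32,-64,True)"
```

```text
t: 36.95
tcp_pos: [516.0, -213.1, 271.6]
tcp_rot: [0.002, 0.608, 0.794, 0.0]
force: [-0.2, -0.3, -1.2]
width: 65.8
high [0.346, 0.0687, 0.0574] [-0.225, -0.277, -1.337]
over [0.3512, 0.0461, 0.1212] [-0.225, -0.277, -1.337]
put [0.3464, 0.0683, 0.1874] [-0.225, -0.277, -1.337]
world [493. 139.  83.]
```

```bash
python3 -m handwheel '[[[0,0.05,0.01,0,-0.03,-0.03,-0.16],[0,0.1,0.02,0,-0.05,-0.06,-0.32],[0,0.15,0.03,0,-0.08,-0.09,-0.48],[0,0.2,0.04,0,-0.1,-0.12,-0.64],[0,0.25,0.05,0,-0.13,-0.15,-0.8],[0,0.3,0.06,0,-0.15,-0.18,-0.96],[0,0.34,0.068,0.0,-0.18,-0.21,-1.12],[0,0.346,0.068,0.03,-0.21,-0.24,-1.28],[0,0.346,0.0687,0.0574,-0.225,-0.277,-1.337],[0,0.349,0.055,0.1,-0.225,-0.277,-1.337],[0,0.3512,0.0461,0.121,-0.225,-0.277,-1.337],[0,0.3512,0.0461,0.121,-0.225,-0.277,-1.337],[0,0.3512,0.0461,0.121,-0.225,-0.277,-1.337]]]' 30; python3 -c "
from plan import *
place(-32,-64,True)"
```

```text
t: 38.58
tcp_pos: [470.3, 137.8, 150.1]
tcp_rot: [0.166, -0.021, 0.986, 0.004]
force: [0.2, -0.5, -0.8]
width: 65.6
high [-0.042, -0.0, -0.0524] [0.0, 0.0, 0.0]
over [0.0007, -0.0, 0.0004] [0.0, 0.0, 0.0]
put [0.0007, -0.0, 0.0704] [0.0, 0.0, 0.0]
world [493. 139.  83.]
```

```bash
python3 -m handwheel '[[[0,0,0,0.035,0,0,0],[0,0,0,0.055,0,0,0],[0,0,0,0.066,0,0,0],[0,0,0,0.07,0,0,0],[0,0,0,0.07,0,0,0],[0.785,0,0,0.07,0,0,0],[0.785,0,0,0.07,0,0,0],[0.785,0,0,0.07,0,0,0],[0.785,0,0,0.03,0,0,0],[0.785,0,0,-0.02,0,0,0],[0.785,0,0,-0.08,0,0,0],[0.785,0.03,0,-0.13,0,0,0],[0.785,0.06,0,-0.14,0,0,0]]]' 30; python3 -c "
from m import *; from plan import *
for b in boxes(): print(*b)
pick([619.8,-163.3],-0.18)"
```

```text
t: 40.2
tcp_pos: [367.3, 133.6, 265.3]
tcp_rot: [0.169, -0.021, 0.985, 0.004]
force: [0.1, 0.6, -0.2]
width: 73.2
yellow [ 619.5 -163. ] -0.168
hover [-0.1857, -0.3071, 0.2057] [0.301, 0.24, 1.774]
down [-0.1567, -0.3072, 0.2888] [0.301, 0.24, 1.774]
```

```bash
python3 -m handwheel '[[[0.86,-0.02,-0.05,0,0.03,0.024,0.18],[0.86,-0.04,-0.1,0,0.06,0.048,0.36],[0.86,-0.06,-0.15,0,0.09,0.072,0.54],[0.86,-0.08,-0.2,0.03,0.12,0.096,0.72],[0.86,-0.1,-0.25,0.06,0.15,0.12,0.9],[0.86,-0.13,-0.29,0.1,0.18,0.144,1.08],[0.86,-0.16,-0.307,0.14,0.21,0.17,1.26],[0.86,-0.1857,-0.3071,0.18,0.24,0.2,1.44],[0.86,-0.1857,-0.3071,0.2057,0.27,0.22,1.62],[0.86,-0.1857,-0.3071,0.2057,0.301,0.24,1.774],[0.86,-0.1857,-0.3071,0.2057,0.301,0.24,1.774],[0.86,-0.1857,-0.3071,0.2057,0.301,0.24,1.774],[0.86,-0.1857,-0.3071,0.2057,0.301,0.24,1.774]]]' 30; python3 -c "
from plan import *
pick([619.6,-163.1],-0.177)"
```

```text
t: 41.88
tcp_pos: [619.8, -163.3, 130.5]
tcp_rot: [0.0, 0.767, 0.642, 0.0]
force: [0.4, 0.9, -0.1]
width: 80.1
hover [0.0002, -0.0002, 0.0005] [0.0, 0.0, -0.001]
down [0.0002, -0.0002, 0.0885] [0.0, 0.0, -0.001]
```

```bash
python3 -m handwheel '[[[0.86,0,0,0.04,0,0,0],[0.86,0,0,0.07,0,0,0],[0.86,0,0,0.0885,0,0,0],[0.86,0,0,0.0885,0,0,0],[0,0,0,0.0885,0,0,0],[0,0,0,0.0885,0,0,0],[0,0,0,0.0885,0,0,0],[0,0,0,0.0885,0,0,0],[0,0,0,0.0885,0,0,0],[0,0,0,0.06,0,0,0],[0,0,0,0,0,0,0],[0,0,0,-0.06,0,0,0],[0,0,0,-0.12,0,0,0],[0,0,0,-0.15,0,0,0],[0,0,0,-0.15,0,0,0]]]' 30; python3 -c "
from plan import *
place(23,-64,True)"
```

```text
t: 43.75
tcp_pos: [620.4, -163.4, 283.0]
tcp_rot: [0.002, 0.767, 0.642, 0.001]
force: [0.0, -0.3, -1.2]
width: 65.9
high [0.2862, -0.1286, 0.0507] [-0.296, -0.234, -1.772]
over [0.2813, -0.1514, 0.1145] [-0.296, -0.234, -1.772]
put [0.2863, -0.1293, 0.1807] [-0.296, -0.234, -1.772]
world [545. 141. 101.]
```

```bash
python3 -m handwheel '[[[0,0.03,-0.015,0,-0.03,-0.024,-0.18],[0,0.06,-0.03,0,-0.06,-0.048,-0.36],[0,0.1,-0.045,0,-0.09,-0.072,-0.54],[0,0.14,-0.06,0,-0.12,-0.096,-0.72],[0,0.18,-0.08,0,-0.15,-0.12,-0.9],[0,0.22,-0.1,0,-0.18,-0.144,-1.08],[0,0.25,-0.12,0.0,-0.21,-0.17,-1.26],[0,0.28,-0.1286,0.02,-0.24,-0.19,-1.44],[0,0.2862,-0.1286,0.0507,-0.27,-0.215,-1.62],[0,0.284,-0.14,0.08,-0.296,-0.234,-1.772],[0,0.2813,-0.1514,0.1145,-0.296,-0.234,-1.772],[0,0.2813,-0.1514,0.1145,-0.296,-0.234,-1.772],[0,0.2813,-0.1514,0.1145,-0.296,-0.234,-1.772]]]' 30; python3 -c "
from plan import *
place(23,-64,True)"
```

```text
t: 45.38
tcp_pos: [522.4, 140.1, 168.2]
tcp_rot: [0.167, -0.021, 0.986, 0.004]
force: [-0.3, 0.5, -0.7]
width: 65.7
high [-0.0418, -0.0001, -0.0524] [0.0, 0.001, -0.0]
over [0.0008, -0.0001, 0.0004] [0.0, 0.001, -0.0]
put [0.0009, -0.0001, 0.0704] [0.0, 0.001, -0.0]
world [545. 141. 101.]
```

```bash
python3 -m handwheel '[[[0,0.001,0,0.035,0,0,0],[0,0.001,0,0.055,0,0,0],[0,0.001,0,0.066,0,0,0],[0,0.001,0,0.07,0,0,0],[0,0.001,0,0.07,0,0,0],[0.785,0.001,0,0.07,0,0,0],[0.785,0.001,0,0.07,0,0,0],[0.785,0.001,0,0.07,0,0,0],[0.785,0.001,0,0.03,0,0,0],[0.785,0.001,0,-0.02,0,0,0],[0.785,0.001,0,-0.08,0,0,0],[0.785,0.05,0,-0.11,0,0,0],[0.785,0.1,0,-0.15,0,0,0],[0.785,0.12,0,-0.15,0,0,0]]]' 30; python3 -c "
from m import *; from plan import *
im,d=look('scene'); cv2.imwrite('pics/s5.png',cv2.resize(im[120:300,170:420],None,fx=3,fy=3))
im,d=look('top'); cv2.imwrite('pics/t5.png',cv2.resize(im[130:275,80:385],None,fx=2.6,fy=2.6,interpolation=cv2.INTER_CUBIC))
P=pts('top',d); k=P[(masks(im)['blue']>0)&(d>0)]; k=k[(k[:,1]<-200)&(k[:,0]<460)]; print(k.mean(0),np.median(k[:,2]))
show('bhov',[418,-252,110],down(0.09)); show('touch',[418,-252,71],down(0.09))"
```

```text
t: 47.12
tcp_pos: [358.1, 133.3, 271.9]
tcp_rot: [0.168, -0.021, 0.986, 0.004]
force: [1.1, 0.9, 0.4]
width: 73.3
[ 417.92010144 -251.78454338   45.65548886] 46.375095799285646
bhov [0.012, -0.3875, 0.1656] [0.256, 0.267, 1.508]
touch [0.0248, -0.3875, 0.2025] [0.256, 0.267, 1.508]
```

View pics/t5.png

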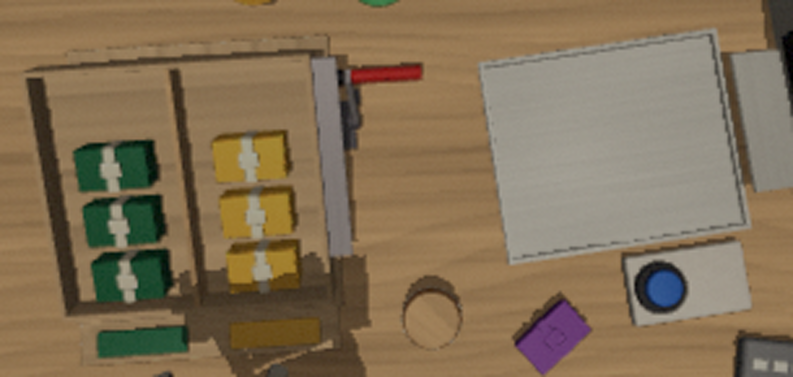

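View pics/s5.png

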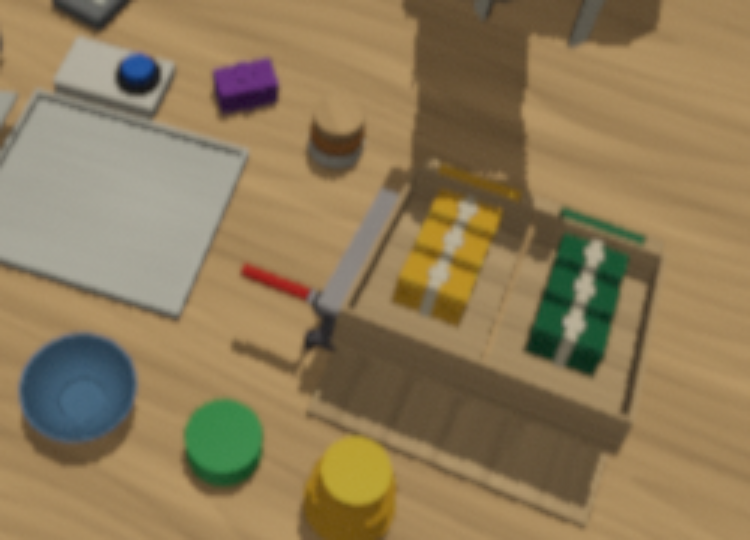

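All six boxes sit on the floor in the right bays, the tray is empty, and the bin is still propped. The button is at (418,-252) with its top at z 46. I'll pass high over the candle jar on the way.

```bash
python3 -m handwheel '[[[0,0,-0.06,0,0.03,0.03,0.18],[0,0,-0.12,0,0.06,0.06,0.36],[0,0,-0.18,0,0.09,0.09,0.54],[0,0,-0.24,0,0.12,0.12,0.72],[0,0,-0.3,0,0.15,0.15,0.9],[0,0.005,-0.35,0.02,0.18,0.18,1.08],[0,0.01,-0.3875,0.06,0.21,0.21,1.26],[0,0.012,-0.3875,0.11,0.24,0.24,1.44],[0,0.012,-0.3875,0.1656,0.256,0.267,1.508],[0,0.012,-0.3875,0.1656,0.256,0.267,1.508],[0,0.012,-0.3875,0.1656,0.256,0.267,1.508],[0,0.012,-0.3875,0.1656,0.256,0.267,1.508]]]' 30; python3 -c "
from plan import *
show('touch',[418,-252,71],down(0.09))"
```

```text
t: 48.72
tcp_pos: [418.4, -252.7, 112.3]
tcp_rot: [0.002, 0.674, 0.738, 0.0]
force: [0.3, -0.4, 1.1]
width: 0.5
touch [0.0009, -0.0005, 0.0413] [0.003, 0.003, 0.0]
```

```bash
python3 -m handwheel '[[[0,0.001,0,0.025,0,0,0],[0,0.001,0,0.036,0,0,0],[0,0.001,0,0.041,0,0,0],[0,0.001,0,0.044,0,0,0],[0,0.001,0,0.047,0,0,0],[0,0.001,0,0.049,0,0,0],[0,0.001,0,0.049,0,0,0]]]'
```

```text
t: 49.6
tcp_pos: [418.6, -252.0, 63.5]
tcp_rot: [0.002, 0.674, 0.738, 0.0]
force: [-1.2, -0.8, 5.0]
width: 0.5
```

```bash
python3 -m handwheel '[[[0,0,0,0.001,0,0,0],[0,0,0,0.002,0,0,0],[0,0,0,0.003,0,0,0],[0,0,0,0.003,0,0,0]]]'
```

```text
t: 50.1
tcp_pos: [418.8, -252.1, 62.6]
tcp_rot: [0.003, 0.674, 0.738, 0.0]
force: [-10.9, 6.7, 39.9]
width: 0.1
```

The force jumped from 5 to 40 N with the tip stopped at about z 37.6, so the button is on its stop. Now I'll retreat and do a final check.

```bash
python3 -m handwheel '[[[0,0,0,-0.003,0,0,0],[0,0,0,-0.03,0,0,0],[0,0,0,-0.09,0,0,0],[0,0,0,-0.15,0,0,0],[0,0,0,-0.18,0,0,0],[0,0,0,-0.18,0,0,0]]]'; python3 - <<'E'
from m import *
im,d=look('scene','s6'); 
for b in blobs('scene',im,d):
    if b[0]=='red' or (b[0] in('green','yellow') and 400<b[3][0]<660 and 60<b[3][1]<330): print(*b)
E
```

```text
t: 50.85
tcp_pos: [418.8, -251.9, 244.4]
tcp_rot: [0.005, 0.674, 0.738, 0.0]
force: [-0.2, 0.2, -0.3]
width: 0.2
green [355. 219.] 328 [509. 247.  83.] 98 [535.9 247. ] [65. 23.] 5.2
green [369. 224.] 312 [506. 287.  83.] 99 [535.4 288. ] [21. 63.] 89.9
yellow [328. 201.] 388 [479. 158.  71.] 96 [535.5 160.7] [71. 24.] 2.1
yellow [313. 199.] 280 [500. 118.  80.] 99 [541.8 121.4] [56. 23.] 3.5
red [261. 214.] 64 [624.  12. 110.] 112 [623.4  12.3] [10. 59.] 0.3
```

View pics/s6.png

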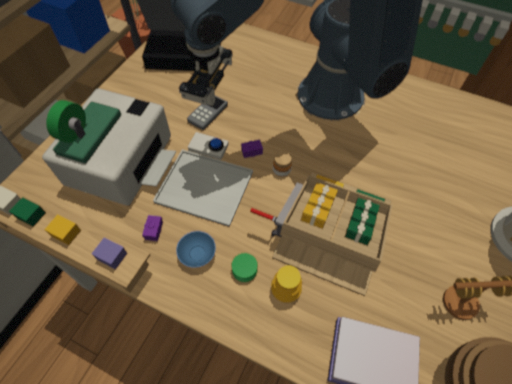

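The final view shows the bin propped with the handle at (261,214), yellows in the bay at (320,203) and greens at (362,221). The tray is empty and the other objects haven't moved.

```bash
python3 -c "
from cell import bot
print(bot.hand_in())"
```

```text
the job is handed in; nothing more can be done
None
```

The job is done and handed in at about 51 s of robot time. I swung the prop bar over, and the bin stands tilted on it by itself. All six boxes are in the bin, the three greens behind the green plate and the three yellows behind the yellow plate. Then I pressed the blue button and backed the arm clear.

**Last checks:**
- **Prop:** the red handle was at (624, 12, 111) mm both right after the swing and in the last picture. The bin tilt measured about 0.33 rad right after propping, against the 0.34 expected.
- **Boxes:** the pictures show all six flat on the bin floor with none stacked, and the tray empty.
- **Button:** the fingertip force rose from 5 N to 40 N at about 8 mm down, so it reached its stop. I judged this from force and height, not from a travel reading.
- **Other objects:** they look unmoved in the last picture; I did not re-measure each one.

**What went differently:**
- The handle slipped about 5 mm in the grip during the swing, with no lasting effect.
- One yellow box was knocked aside in the tray partway through. I re-measured it and picked it up from its new spot.

No check failed.

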